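# Empty the specimen clamp and hold the filter knob at its third click

### The arm

A 6-joint arm with a two-finger parallel gripper is mounted at the origin on the work surface. World frame = base frame: x ahead of the robot, y to its left, z up, the work surface at z = 0. Lengths are in m, angles in rad, forces in N, time in s.
With the tool pointing down it reaches from about 0.3 to 0.775 m from the base axis. Payload 14.6 kg.
Tool frame: the origin (TCP) lies on the centre line of the jaws, within the pads' length; the fingertips stand 19 mm ahead of it and the grasp point (between the pads) is the TCP; z points along the fingers, y is the direction in which the jaws open and shut (so a half turn about z gives the same grasp; the last joint's range is limited). The gripper opens to 94 mm and grips with 3 to 60 N. Pads are 16 mm wide; open, the fingers measure 119 mm over their backs; the gripper's body (75 mm by 177 mm) begins 78 mm behind the grasp point.
Start: joints at [1.085, 0.3, 1.521, -0, 1.321, -0.067], TCP at [0.224, 0.502, 0.224] pointing down, gripper open.
Joint ranges: [-3.03, 3.03], [-0.79, 2.21], [0.23, 2.52], [-1.04, 4.18], [0, 3.07], [-2.55, 2.55]. Speed limits (rad/s): [2.22, 2.22, 2.57, 3.14, 3.14, 3.14].

### API

Orientations are given as [roll, pitch, yaw] about the fixed x, y, z axes, in that order (R = Rz(yaw) Ry(pitch) Rx(roll)).
In Python, from station import ctrl gives the robot as it stands. The module is installed in compiled form; this text tells all that it offers.
- The arm moves only by the shell command python3 -m creep 'ROWS' [FORCE]. ROWS is a JSON object of lists of equal length, an entry for each row: "translation": the shift along the world's x, y, z in mm, a list of three; "yaw": the turn about the world's z in rad; "gripper": the closure in counts, from 0 (fully open) to 255 (shut). A call has 1 to 5 rows; each row is the pose to reach, as a shift and turn from the pose measured when the call began; what a row does not reach only later rows make up. A row lasts 1/12 s, in which the tool goes at most 41.7 mm and 7.16 degrees, less where a joint would pass 70% of its speed; a pose out of reach is approached as far as the arm can. A call with a gripper value outside its range is refused whole. The fingers move at their own pace and stop on an object; FORCE is the grip in N (left out, the last holds). Time passes only in rows, so rows that repeat a pose let the fingers close. It gives the time, the measured TCP pose, the force and the opening at its end, in the units of the state.
- ctrl.get_obs(): the state, without advancing time (a new reading comes with each control period).
- ctrl.camera(name): name is "scene" or "side" or "wrist"; returns a dict with "pixels" (400x640x3 uint8, red, green, blue), "depth" (400x640 float32, m along the optical axis (not along the pixel's ray), 0 where there is no reading), "fx", "fy", "cx", "cy" (pixels), "R" (3x3) and "t" (3): a world point X has camera coordinates R X + t; the wrist camera has in their place "tool_from_camera" (4x4, takes a point from camera to tool coordinates, whose origin is the TCP and whose axes are the flange's). Camera axes: x right, y down, z forward; pixel columns grow to the right and rows downward; lengths in m; the calibration is good to about 2 mm. A picture is of the moment at which its call begins: read the wrist's pose just before it.
- ctrl.hand_in(): hands the job in, once; it reports no verdict.
The state is a dict: "time_s": time; "qpos": joint angles; "joint_vel": joint speeds; "tau": joint torques, N m; "ee_pos": TCP position; "eef_rot": TCP orientation; "force": force on the tool from outside, world axes, zero at the start; "moment": the same for the moment, N m; "grip_width": finger opening in m.
Only numpy, scipy, OpenCV 4.12 (cv2) and the standard library are available. Lean on these libraries where they do the work, as an engineer would, in place of code of your own. Each camera call takes 0.05 s, during which the arm holds its last target. There are 200 camera calls.

### The job

Get the microscope desk ready for a blank reference exposure: slide the clamp's jaw fully open, lift the specimen block out and set it down (not drop it) upright and flat on the floor of the steel tray. Then turn the filter unit's indexing knob clockwise from its home stop, counting clicks, to the third stop without going past it, and finish while still gripping the knob and holding it steady there. Leave the jaw open and the other things on the desk where they are.

Things in the scene. Friction and masses are not known exactly. Their poses are not given: they have to be found in the camera images.
- clamp: low aluminium clamp, fixed to the desk; base 160 (x) x 60 (y) x 20 high; origin at the centre of its underside. Its +x end carries a fixed steel jaw (20 x 50, top 50 above the desk, inner face at x = +45); the sliding jaw is on the -x side and slides along its x axis.
- jaw (a joint): travel of the sliding steel jaw in m: 0 = shut on the block, 0.040 = fully open (end stop); grows towards the clamp's -x. Jaw 50 wide across y, its body's top 62 above the desk. Near shut, a 7 mm lip on it reaches over the block's top edge, so the block cannot be lifted. Light friction (about 3 N); stays where it is left.
- jaw_tab (a point): grip point in the black upright tab on top of the sliding jaw, moves with the jaw. The tab is 16 (clamp x) x 24 (clamp y) and stands from 62 to 90.5 above the desk; this point lies 84.5 above the desk, so that fingertips clear the jaw's body beside the tab.
- block: grey resin-mounted specimen block with a small steel disc in its top, 40 (x) x 28 (y) x 35 high, about 60 g, loose; origin at the centre of its underside, which rests on the clamp's bed 20 above the desk, with the block's x along the clamp's x. Its two long faces, 28 apart across y, are free for gripping from above.
- tray: open steel tray fixed to the desk, outside 150 (x) x 120 (y) x 25 high, walls and floor 5 thick; origin at the centre of its underside (inner floor 5 above it).
- filter_unit: white lamp filter unit fixed to the desk, 120 (x) x 110 (y) x 45 high, origin at the centre of its underside; the indexing knob sits on the centre of its top, its axis upright, with six black tick marks around it, one for each stop, 24 degrees apart.
- filter_index (a joint): angle of the indexing knob in rad, grows clockwise seen from above. Starts at 0, the home stop (long tick, white line along the unit's +x). It clicks into a stop every 24 degrees: 0, 0.419, 0.838, 1.257 (the third), 1.676, 2.094; end stops just beyond the outer two. It resists with up to 0.1 N m before each click, then drops into the next stop and stays there.
- filter_knob: the knob's black bar grip, 48 (x) x 14 (y), standing from 57 to 87 above the desk on an aluminium disc of 28 radius; a white line on top marks its +x end. Origin on the knob's axis, 57 above the desk; turns with the knob, at home its x is the unit's x.
- knob_grip (a point): point on the knob's axis 79 above the desk, in the bar: the height to grip it with the fingertips just clear of the disc.
- jar: bystander: clear round jar, 44 diameter, 55 high (mm); leave alone; origin at the centre of its underside
- slip_box: bystander: small grey box 40 x 30 x 20 (mm); leave alone; origin at the centre of its underside
- marker: bystander: black marker pen, 125 long, lying along its y axis (mm); leave alone; origin at the centre of its underside
- stapler: bystander: dark stapler, 40 x 130 x 42 (mm); leave alone; origin at the centre of its underside
- mug: bystander: white mug, 80 diameter, 90 high (mm); leave alone; origin at the centre of its underside
- bottle: bystander: glass bottle, 66 diameter, 200 high (mm); leave alone; origin at the centre of its underside
- tape: bystander: flat ring of clear tape, 72 diameter, 20 high (mm); leave alone; origin at the centre of its underside
There are look-alikes about, which are no part of the job. Leave any orange look-alike of the clamp alone.

How it is judged:
On the way, in this order (a step that is already met when the one before it is completed fails the run):
1. the clamp's jaw is slid fully open (value of joint jaw above 0.034 m), for 0.2 s.
2. the block stands in the tray, released and at rest (x of block in the frame of tray between -0.06 and 0.06 m and y of block in the frame of tray between -0.045 and 0.045 m and z of block in the frame of tray between 0 and 0.012 m and angle between block's own z axis and vertical below 0.15 rad and linear speed of block below 0.03 m/s and contact force between block and the fingers below 0.1 N), for 0.2 s.
3. the knob is gripped and steady at its third stop (value of joint filter_index between 1.15664 and 1.35664 rad and velocity of joint filter_index between -0.15 and 0.15 rad/s and contact force between filter_knob and the fingers above 1 N), for 0.5 s.
At the end, for the whole second after the job is handed in: The fingers grip the knob (over 1 N) and hold it still within 0.1 rad of its third stop (1.257 rad); the block stands upright (within 0.15 rad), at rest and released, on the floor of the tray, wholly inside; the jaw is open by more than 34 of its 40 mm (all of step 2 and all of step 3 and value of joint jaw above 0.034 m); the arm keeps its last pose, push and grip.
It fails at once if the knob is turned past the third stop (beyond half way to the fourth) (value of joint filter_index above 1.46608 rad).
It fails at once if the block is dropped (falls free faster than 0.6 m/s, about 20 mm) (linear speed of block above 0.6 m/s and contact force between block and the fingers below 0.05 N).
It fails at once if another thing on the desk is moved by more than 30 mm (distance of any of jar, slip_box, marker, stapler, mug, bottle, tape from where it was at the start of the episode above 0.03 m).
It also fails if it takes over 69 s, if anything falls off the work surface, if the arm or the gripper's body presses on something with over 40 N, if the wrist force passes 120 N, or if a joint passes its speed limit or range.

## Working session

There is one attempt and no reset: what is moved stays moved. The work goes in short steps, Python scripts to look and compute and a shell command to move; the robot and the scene stay as the last step left them, time stands still between calls to the robot, and variables do not carry over. Pictures are saved under pics/ and viewed, about 8 in all and at most 12, crops included, and the job is handed in when it is done.

```bash
mkdir -p pics; cat > h.py <<'E'
import numpy as np, cv2
from station import ctrl
def snap(name, fn=None):
    o=ctrl.get_obs(); c=ctrl.camera(name)
    if name=='wrist':
        from scipy.spatial.transform import Rotation as Ro
        T=np.eye(4); T[:3,:3]=Ro.from_euler('xyz',o['eef_rot']).as_matrix(); T[:3,3]=o['ee_pos']
        M=np.linalg.inv(T@np.array(c['tool_from_camera'])); c['R']=M[:3,:3]; c['t']=M[:3,3]
    c['R']=np.array(c['R']); c['t']=np.array(c['t'])
    if fn: cv2.imwrite('pics/'+fn+'.png', cv2.cvtColor(c['pixels'],cv2.COLOR_RGB2BGR)); np.savez('pics/'+fn+'.npz',**c)
    return c
def plane(c,u,v,z):
    d=c['R'].T@np.array([(u-c['cx'])/c['fx'],(v-c['cy'])/c['fy'],1]); p=-c['R'].T@c['t']
    return p+d*(z-p[2])/d[2]
def cloud(c):
    v,u=np.mgrid[:400,:640]; d=c['depth']
    P=np.stack([(u-c['cx'])/c['fx']*d,(v-c['cy'])/c['fy']*d,d],-1)
    return (P-c['t'])@c['R']
def load(fn): return dict(np.load('pics/'+fn+'.npz'))
E
python3 - <<'E'
from h import *
for n in('scene','side','wrist'):
    c=snap(n,n+'0'); print(n,-c['R'].T@c['t'], c['fx'])
print(ctrl.get_obs())
E
```

```text
scene [ 1.44282122 -0.23621935  1.48240501] 470.2427511927541
side [ 0.29232176 -0.76100758  0.76675714] 381.2325998974653
wrist [0.15625197 0.53146834 0.38408737] 307.6991633856612
{'time_s': 0.15, 'qpos': array([ 1.08538985e+00,  3.00329112e-01,  1.52137843e+00,  9.85955537e-07,
        1.32067612e+00, -6.66305470e-02]), 'joint_vel': array([ 0.00081777,  0.00015007, -0.00404801, -0.0004774 , -0.00161598,
       -0.00103345]), 'tau': array([ 3.26456520e-04, -5.31964123e+01, -3.52816522e+01,  7.08180363e-02,
        2.35828041e-02, -3.98238421e-05]), 'ee_pos': array([0.22359906, 0.50232845, 0.22404994]), 'eef_rot': array([-3.14080346e+00, -5.36192656e-05,  2.72281646e+00]), 'force': array([ 0.96704944,  0.11655284, -0.39182147]), 'moment': array([ 0.00215738, -0.01173198,  0.00781859]), 'grip_width': 0.09376684491952879}
```

View pics/scene0.png

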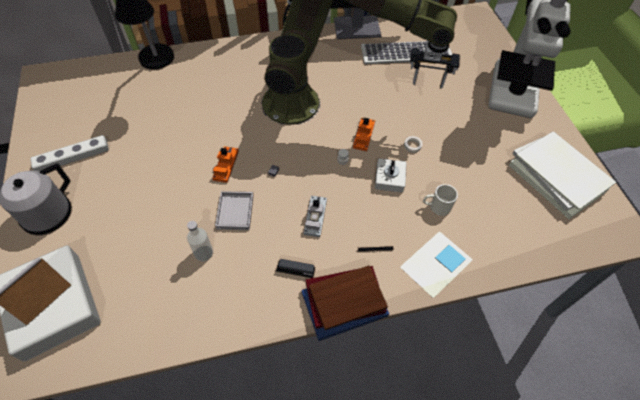

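View pics/side0.png

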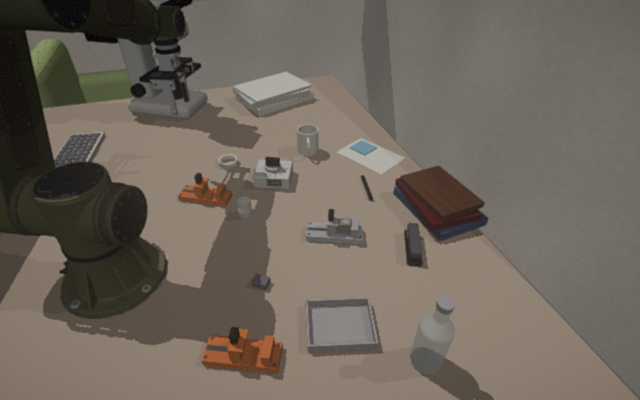

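The scene view shows the grey clamp at (316,215), its tab towards the robot, the tray at (235,210) and the filter unit at (391,175). The orange look-alikes are at (225,163) and (365,133). The side view agrees.

```bash
python3 - <<'E'
from h import *
for n,boxes in {'scene0':{'clamp':(298,190,334,240),'tray':(208,186,260,232),'unit':(370,152,412,196)},'side0':{'clamp':(300,205,370,248),'tray':(298,292,382,355),'unit':(248,152,300,192)}}.items():
    c=load(n); P=cloud(c)
    for k,(a,b,e,d) in boxes.items():
        Q=P[b:d,a:e].reshape(-1,3); ok=(c['depth'][b:d,a:e].reshape(-1)>0)
        lo=Q[ok&(Q[:,2]>0.010)&(Q[:,2]<.12)]
        r=cv2.minAreaRect((lo[:,:2]*1000).astype(np.float32)); print(n,k,len(lo),np.round(r[0]),np.round(r[1]),round(r[2],1),'zmax',lo[:,2].max().round(3))
        bx={'clamp':(.055,.2),'tray':(.018,.04),'unit':(.038,.05)}[k]
        hi=lo[(lo[:,2]>bx[0])&(lo[:,2]<bx[1])]
        if len(hi)>5:
            r=cv2.minAreaRect((hi[:,:2]*1000).astype(np.float32)); print('   hi',len(hi),np.round(r[0]),np.round(r[1]),round(r[2],1),hi.mean(0).round(3))
    m=(c['depth']>0)
    im=cv2.imread('pics/'+n+'.png')
a=cv2.imread('pics/scene0.png')[180:250,290:420]; cv2.imwrite('pics/crop0.png',cv2.resize(a,None,fx=6,fy=6,interpolation=cv2.INTER_CUBIC))
E
```

```text
scene0 clamp 643 [583. -38.] [ 81. 165.] 67.6 zmax 0.093
   hi 158 [608. -33.] [50. 86.] 74.7 [ 0.587 -0.028  0.067]
scene0 tray 380 [ 498. -309.] [121. 158.] 75.2 zmax 0.032
   hi 212 [ 498. -310.] [121. 154.] 75.7 [ 0.5   -0.315  0.023]
scene0 unit 875 [483. 291.] [111. 129.] 68.3 zmax 0.094
   hi 525 [483. 291.] [110. 124.] 68.3 [0.488 0.289 0.043]
side0 clamp 1224 [585. -27.] [ 63. 159.] 67.8 zmax 0.094
   hi 250 [595. -31.] [56. 64.] 70.8 [ 0.586 -0.032  0.067]
side0 tray 1007 [ 497. -307.] [123. 150.] 75.4 zmax 0.029
   hi 715 [ 497. -307.] [123. 150.] 75.4 [ 0.498 -0.313  0.024]
side0 unit 1022 [502. 343.] [231. 126.] 65.5 zmax 0.091
   hi 527 [480. 293.] [113. 120.] 69.1 [0.478 0.278 0.046]
```

```bash
python3 - <<'E'
from h import *
a=cv2.imread('pics/scene0.png')[148:245,205:415]; cv2.imwrite('pics/crop0.png',cv2.resize(a,None,fx=3.8,fy=3.8,interpolation=cv2.INTER_CUBIC))
E
```

```text
(no output)
```

View pics/crop0.png

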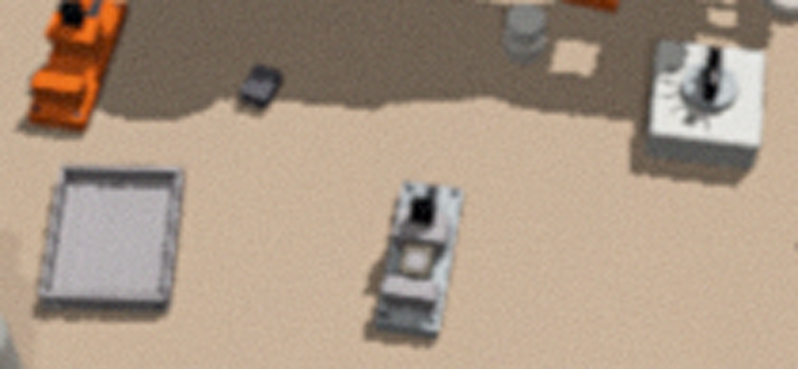

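```bash
python3 - <<'E'
from h import *
for n,b in {'scene0':{'tab':(298,185,334,240),'knob':(370,150,412,196)},'side0':{'tab':(300,200,370,248),'knob':(248,150,300,192)}}.items():
    c=load(n); P=cloud(c); g=c['pixels'].max(-1)
    for k,(x0,y0,x1,y1) in b.items():
        Q=P[y0:y1,x0:x1].reshape(-1,3); G=g[y0:y1,x0:x1].reshape(-1)
        m=(Q[:,2]>(.08 if k=='tab' else .078))&(Q[:,2]<.11)
        q=Q[m]; r=cv2.minAreaRect((q[:,:2]*1000).astype(np.float32)); print(n,k,m.sum(),q.mean(0).round(4),np.round(r[0]),np.round(r[1]),round(r[2],1))
# bottle, mug, tall stuff
E
python3 -m creep '{"translation":[[20,-40,0],[40,-75,0],[60,-110,0],[85,-145,0],[105,-180,0]],"yaw":[0,0,0.03,0.03,0.03],"gripper":[0,0,0,0,0]}'
python3 -m creep '{"translation":[[25,-33,0],[50,-66,0],[75,-100,0],[95,-135,0],[115,-170,0]],"yaw":[0,0,0,0,0],"gripper":[0,0,0,0,0]}'
python3 -m creep '{"translation":[[20,-30,0],[40,-60,0],[60,-90,0],[80,-115,0],[95,-135,0]],"yaw":[0,0,0,0,0],"gripper":[0,0,0,0,0]}'
```

```text
scene0 tab 34 [ 0.5777 -0.0237  0.0873] [577. -25.] [21. 21.] 76.7
scene0 knob 41 [0.4834 0.2914 0.0849] [483. 291.] [14. 50.] 66.5
side0 tab 49 [ 0.5726 -0.0254  0.0892] [573. -23.] [23. 14.] 71.0
side0 knob 70 [0.4807 0.291  0.0856] [481. 294.] [18. 47.] 72.1
time_s: 0.57
ee_pos: [0.329, 0.321, 0.224]
eef_rot: [-3.141, 0.0, 2.753]
force: [1.3, 0.1, 0.8]
grip_width: 0.094
time_s: 0.98
ee_pos: [0.4447, 0.1489, 0.2239]
eef_rot: [-3.141, -0.0, 2.753]
force: [0.5, 0.7, 0.6]
grip_width: 0.0937
time_s: 1.4
ee_pos: [0.5406, 0.0117, 0.2236]
eef_rot: [-3.141, -0.0, 2.752]
force: [-0.2, 0.3, -0.4]
grip_width: 0.0941
```

```bash
python3 -m creep '{"translation":[[15,-20,0],[30,-36,0],[30,-36,0]],"yaw":[0,0,0],"gripper":[0,0,0]}' 
python3 - <<'E'
from h import *
c=snap('wrist','w1'); P=cloud(c); ok=c['depth']>0
for k,lo,hi in(('tab',.078,.10),('mid',.045,.07),('base',.012,.07)):
    m=(ok&(P[...,2]>lo)&(P[...,2]<hi)&(np.hypot(P[...,0]-.584,P[...,1]+.03)<.1))
    q=P[m]
    if len(q)>5: r=cv2.minAreaRect((q[:,:2]*1000).astype(np.float32)); print(k,len(q),q.mean(0).round(4),np.round(r[0],1),np.round(r[1]),round(r[2],1))
E
```

```text
time_s: 1.65
ee_pos: [0.572, -0.027, 0.2228]
eef_rot: [-3.14, -0.001, 2.75]
force: [-1.8, 0.3, -0.2]
grip_width: 0.0939
tab 405 [ 0.5742 -0.0223  0.0891] [575.  -22.6] [23. 15.] 67.5
mid 2319 [ 0.605  -0.0344  0.0561] [605.8 -35. ] [50. 86.] 67.9
base 5851 [ 0.5768 -0.0234  0.0349] [586.  -26.8] [ 60. 158.] 67.7
```

View pics/w1.png

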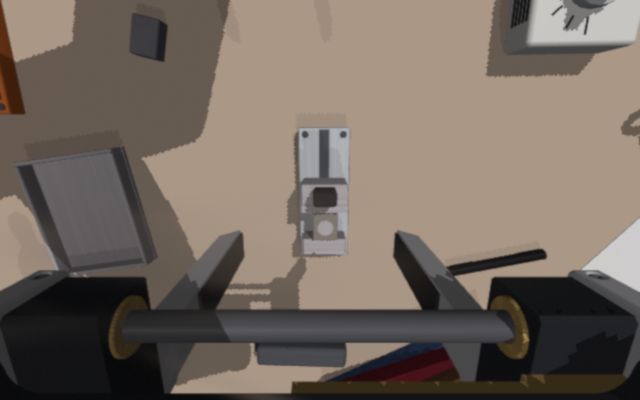

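The wrist view shows the tab at (325,197) with the clamp base square to the fingers and the block's disc at (326,228). Next: grip the tab and slide the jaw.

```bash
python3 -m creep '{"translation":[[3,4,-35],[3,4,-70],[3,4,-105],[3,4,-130],[3,4,-138]],"yaw":[0,0,0,0,0],"gripper":[0,0,0,0,0]}' 25
python3 -m creep '{"translation":[[0,0,0],[0,0,0],[0,0,0],[0,0,0],[0,0,0]],"yaw":[0,0,0,0,0],"gripper":[255,255,255,255,255]}' 25
python3 -m creep '{"translation":[[0,0,0],[0,0,0],[0,0,0],[0,0,0],[0,0,0]],"yaw":[0,0,0,0,0],"gripper":[255,255,255,255,255]}' 25
```

```text
time_s: 2.12
ee_pos: [0.5718, -0.0205, 0.081]
eef_rot: [-3.139, -0.007, 2.751]
force: [-0.1, -0.2, -0.2]
grip_width: 0.0938
time_s: 2.53
ee_pos: [0.5723, -0.0205, 0.0824]
eef_rot: [-3.139, -0.005, 2.751]
force: [-0.5, 0.5, -0.4]
grip_width: 0.0641
time_s: 2.95
ee_pos: [0.5723, -0.0205, 0.0824]
eef_rot: [-3.139, -0.005, 2.751]
force: [-0.2, -0.3, 0.5]
grip_width: 0.0306
```

```bash
python3 -m creep '{"translation":[[1,-1,2],[1,-1,2],[1,-1,2],[1,-1,2],[1,-1,2]],"yaw":[0,0,0,0,0],"gripper":[255,255,255,255,255]}' 25
python3 -m creep '{"translation":[[-9,4,0],[-18,7.5,0],[-27,11,0],[-36,15,0],[-39,16,0]],"yaw":[0,0,0,0,0],"gripper":[255,255,255,255,255]}' 25
python3 -m creep '{"translation":[[0,0,0],[0,0,0]],"yaw":[0,0],"gripper":[255,255]}' 25
```

```text
time_s: 3.37
ee_pos: [0.5732, -0.021, 0.0841]
eef_rot: [-3.14, -0.006, 2.751]
force: [2.4, 5.1, -4.4]
grip_width: 0.0241
time_s: 3.78
ee_pos: [0.5355, -0.0055, 0.0843]
eef_rot: [-3.14, 0.0, 2.751]
force: [25.3, -6.3, -19.4]
grip_width: 0.0238
time_s: 3.95
ee_pos: [0.5357, -0.0056, 0.0843]
eef_rot: [-3.141, 0.001, 2.751]
force: [3.2, 0.4, -5.3]
grip_width: 0.0238
```

```bash
python3 -m creep '{"translation":[[0,0,0],[0,0,0],[0,0,0],[0,0,15],[0,0,40]],"yaw":[0,0,0,0,0],"gripper":[0,0,0,0,0]}' 25
python3 -m creep '{"translation":[[5,-2,35],[25,-10,60],[45,-17,60],[45,-17,60],[45,-17,60]],"yaw":[0,0,0,0,0],"gripper":[0,0,0,0,0]}'
python3 - <<'E'
from h import *
c=snap('wrist','w2'); P=cloud(c); ok=c['depth']>0
e=np.array([np.cos(-.387),np.sin(-.387)]); n=np.array([-e[1],e[0]])
Q=P[...,:2]-[.585,-.028]; L=np.stack([Q@e,Q@n],-1)
for k,lo,hi in(('tab',.078,.10),('jawbody',.058,.07),('mid',.045,.057)):
    m=(ok&(P[...,2]>lo)&(P[...,2]<hi)&(np.abs(L[...,0])<.085)&(abs(L[...,1])<.045))
    l=L[m]; print(k,m.sum(),(np.percentile(l,[1,99],axis=0)*1000).round(1).tolist(), P[m].mean(0).round(4))
m=ok&(P[...,2]>.045)&(P[...,2]<.058)&(L[...,0]<.043)&(L[...,0]>-.02)&(abs(L[...,1])<.03)
q=P[m]; r=cv2.minAreaRect((q[:,:2]*1000).astype(np.float32)); print('block',m.sum(),r,np.median(q[:,2]))
E
```

```text
time_s: 4.37
ee_pos: [0.5345, -0.0056, 0.1228]
eef_rot: [-3.139, -0.004, 2.751]
force: [0.6, -0.7, 0.3]
grip_width: 0.054
time_s: 4.78
ee_pos: [0.5795, -0.0228, 0.1824]
eef_rot: [-3.139, -0.004, 2.751]
force: [0.2, 0.2, -0.5]
grip_width: 0.0872
tab 586 [[-56.8, -10.0], [-40.9, 13.2]] [ 0.5398 -0.0079  0.0894]
jawbody 1315 [[-58.7, -23.3], [-27.6, 26.1]] [ 0.5466 -0.0108  0.0623]
mid 1979 [[-58.8, -22.0], [64.4, 24.8]] [ 0.6177 -0.0392  0.0524]
block 1062 ((608.2916259765625, -35.06340789794922), (27.850236892700195, 37.45277404785156), 68.08641815185547) 0.05475614265388712
```

View pics/w2.png

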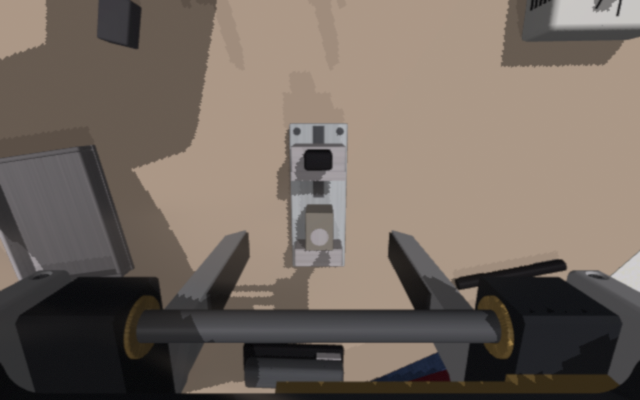

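The jaw now sits at the base's end (318,160), and the block is free at (319,230). Next: grip the block.

```bash
python3 -m creep '{"translation":[[28.5,-12.5,-25],[28.5,-12.5,-60],[28.5,-12.5,-95],[28.5,-12.5,-120],[28.5,-12.5,-135]],"yaw":[0.003,0.003,0.003,0.003,0.003],"gripper":[40,40,80,100,120]}' 15
python3 -m creep '{"translation":[[0,0,0],[0,0,0],[0,0,0],[0,0,0],[0,0,0]],"yaw":[0,0,0,0,0],"gripper":[255,255,255,255,255]}' 15
python3 -m creep '{"translation":[[0,0,0],[0,0,0],[0,0,0],[0,0,0],[0,0,0]],"yaw":[0,0,0,0,0],"gripper":[255,255,255,255,255]}' 15
```

```text
time_s: 5.25
ee_pos: [0.605, -0.0345, 0.0432]
eef_rot: [-3.137, -0.01, 2.754]
force: [0.3, 0.2, 0.8]
grip_width: 0.064
time_s: 5.67
ee_pos: [0.6056, -0.0346, 0.0446]
eef_rot: [-3.138, -0.008, 2.754]
force: [-0.2, 0.3, 0.3]
grip_width: 0.0306
time_s: 6.08
ee_pos: [0.6057, -0.0346, 0.0448]
eef_rot: [-3.138, -0.008, 2.754]
force: [-0.5, -0.6, 0.6]
grip_width: 0.0279
```

```bash
python3 - <<'E'
from h import *
s=load('scene0'); d=load('side0')
print('bottle', plane(s,203,255,0).round(3), plane(d,430,365,0).round(3), plane(s,193,226,.2).round(3))
E
python3 -m creep '{"translation":[[0,0,4],[0,0,12],[0,0,30],[0,0,55],[0,0,85]],"yaw":[0,0,0,0,0],"gripper":[255,255,255,255,255]}' 15
```

```text
bottle [ 0.647 -0.443  0.   ] [ 0.647 -0.449  0.   ] [ 0.647 -0.436  0.2  ]
time_s: 6.5
ee_pos: [0.605, -0.0345, 0.1303]
eef_rot: [-3.137, -0.01, 2.754]
force: [-0.3, 0.1, -0.5]
grip_width: 0.0276
```

```bash
python3 -m creep '{"translation":[[-8,-20,0],[-19,-48,0],[-31,-78,0],[-43,-108,0],[-55,-138,0]],"yaw":[0.02,0.04,0.06,0.08,0.1],"gripper":[255,255,255,255,255]}' 15
python3 -m creep '{"translation":[[-12,-30,0],[-24,-60,0],[-36,-92,0],[-46,-118,0],[-52,-134,0]],"yaw":[0.03,0.03,0.03,0.03,0.03],"gripper":[255,255,255,255,255]}' 15
python3 - <<'E'
from h import *
c=snap('side','s3'); cv2.imwrite('pics/s3c.png',cv2.resize(cv2.imread('pics/s3.png')[220:400,220:480],None,fx=2.5,fy=2.5))
P=cloud(c); m=(c['depth']>0)&(P[...,2]>.018)&(P[...,2]<.035)&(np.hypot(P[...,0]-.497,P[...,1]+.308)<.1)
print(cv2.minAreaRect((P[m][:,:2]*1000).astype(np.float32)))
E
```

```text
time_s: 6.92
ee_pos: [0.5494, -0.1737, 0.1312]
eef_rot: [-3.137, -0.009, 2.856]
force: [1.1, -0.3, -0.8]
grip_width: 0.028
time_s: 7.33
ee_pos: [0.4962, -0.3103, 0.1321]
eef_rot: [-3.137, -0.008, 2.884]
force: [-0.5, -0.2, -1.0]
grip_width: 0.0278
((497.1849365234375, -308.17572021484375), (121.7073745727539, 150.1671905517578), 75.45625305175781)
```

View pics/s3c.png

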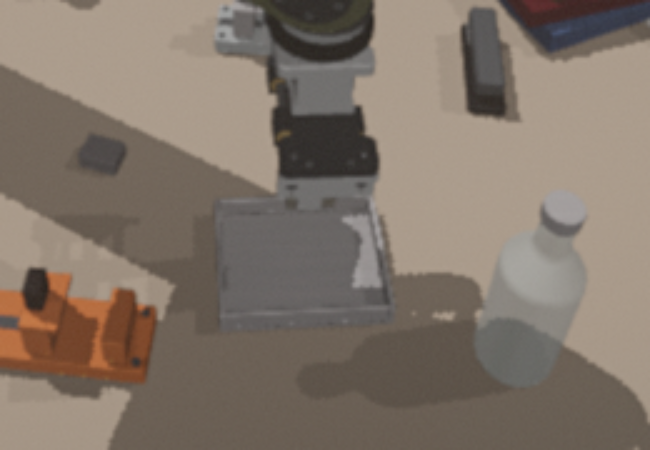

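The gripper is centred over the tray and clear of the bottle (bottle at crop pixel (535,300)). Lowering now.

```bash
python3 -m creep '{"translation":[[0,2,-25],[0,2,-55],[0,2,-80],[0,2,-92],[0,2,-95]],"yaw":[0,0,0,0,0],"gripper":[255,255,255,255,255]}' 15
python3 -m creep '{"translation":[[0,0,0],[0,0,-1],[0,0,-2],[0,0,-3],[0,0,-3.5]],"yaw":[0,0,0,0,0],"gripper":[255,255,255,255,255]}' 15
```

```text
time_s: 7.8
ee_pos: [0.4951, -0.3091, 0.0354]
eef_rot: [-3.137, -0.011, 2.883]
force: [-0.4, 0.7, -1.2]
grip_width: 0.028
time_s: 8.22
ee_pos: [0.4954, -0.3093, 0.0326]
eef_rot: [-3.137, -0.01, 2.883]
force: [0.3, -0.3, 0.3]
grip_width: 0.0281
```

```bash
python3 -m creep '{"translation":[[0,0,-1],[0,0,-2],[0,0,-3],[0,0,-3.5],[0,0,-3.5]],"yaw":[0,0,0,0,0],"gripper":[255,255,255,255,255]}' 15
```

```text
time_s: 8.63
ee_pos: [0.4955, -0.3094, 0.0297]
eef_rot: [-3.137, -0.01, 2.883]
force: [-3.0, 2.5, 6.6]
grip_width: 0.0279
```

Contact on the floor (6.6 N up). Now to release and lift.

```bash
python3 -m creep '{"translation":[[0,0,0],[0,0,0],[0,0,0],[0,0,0],[0,0,0]],"yaw":[0,0,0,0,0],"gripper":[110,110,110,110,110]}' 15
python3 -m creep '{"translation":[[0,0,4],[0,0,20],[0,0,50],[0,0,85],[0,0,120]],"yaw":[0,0,0,0,0],"gripper":[110,110,110,110,110]}' 15
python3 -m creep '{"translation":[[0,15,40],[0,40,60],[0,70,60],[-10,105,60],[-20,140,60]],"yaw":[0,0,0,0,0],"gripper":[110,110,110,110,110]}' 15
python3 - <<'E'
from h import *
c=snap('side','s4'); cv2.imwrite('pics/s4c.png',cv2.resize(cv2.imread('pics/s4.png')[180:400,220:480],None,fx=2.5,fy=2.5))
P=cloud(c); m=(c['depth']>0)&(P[...,2]>.034)&(P[...,2]<.06)&(np.hypot(P[...,0]-.497,P[...,1]+.308)<.06)
print(m.sum(),np.median(P[m][:,2]),cv2.minAreaRect((P[m][:,:2]*1000).astype(np.float32)))
E
```

```text
time_s: 9.05
ee_pos: [0.4954, -0.3093, 0.0296]
eef_rot: [-3.137, -0.01, 2.883]
force: [-0.2, 0.3, -0.1]
grip_width: 0.0531
time_s: 9.47
ee_pos: [0.4951, -0.3091, 0.151]
eef_rot: [-3.137, -0.011, 2.883]
force: [0.5, 0.1, 0.4]
grip_width: 0.0532
time_s: 9.88
ee_pos: [0.4746, -0.1678, 0.2114]
eef_rot: [-3.137, -0.01, 2.882]
force: [0.3, 0.6, 0.6]
grip_width: 0.0537
224 0.04091013142418731 ((498.2981262207031, -309.94024658203125), (29.278921127319336, 39.63859939575195), 75.03617095947266)
```

View pics/s4c.png

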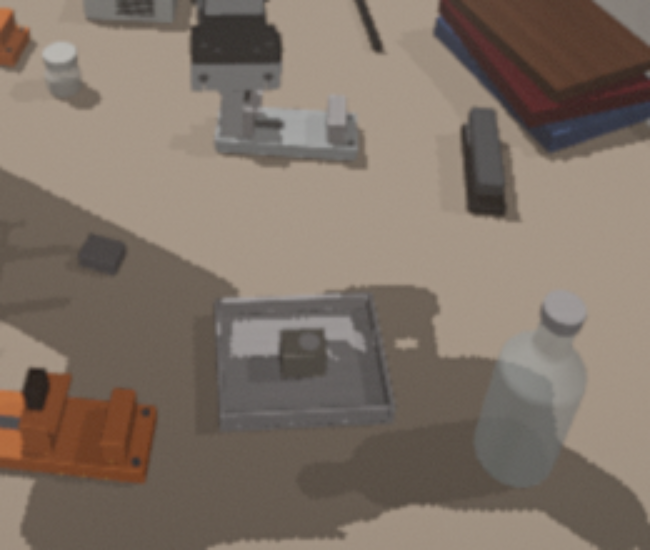

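The block stands upright in the middle of the tray (crop (300,350), top 41 mm), and the jaw is open. Next: the knob.

```bash
python3 -m creep '{"translation":[[0,35,0],[0,73,0],[0,112,0],[0,151,0],[0,190,0]],"yaw":[-0.02,-0.04,-0.06,-0.08,-0.1],"gripper":[0,0,0,0,0]}' 15
python3 -m creep '{"translation":[[0,38,0],[0,76,0],[0,114,0],[0,152,0],[0,190,0]],"yaw":[0,0,0,0,0],"gripper":[0,0,0,0,0]}'
python3 -m creep '{"translation":[[3,30,-5],[6,60,-10],[7,76,-10],[7,80,-10],[7,80,-10]],"yaw":[0,0,0,0,0],"gripper":[0,0,0,0,0]}'
python3 - <<'E'
from h import *
c=snap('wrist','w5'); P=cloud(c); ok=c['depth']>0
for k,lo,hi,rad in(('knob',.08,.1,.05),('unit',.038,.06,.1)):
    m=ok&(P[...,2]>lo)&(P[...,2]<hi)&(np.hypot(P[...,0]-.482,P[...,1]-.292)<rad)
    q=P[m]; r=cv2.minAreaRect((q[:,:2]*1000).astype(np.float32)); print(k,m.sum(),np.round(r[0],1),np.round(r[1],1),round(r[2],1),np.median(q[:,2]).round(4))
E
```

```text
time_s: 10.35
ee_pos: [0.4729, 0.0285, 0.2119]
eef_rot: [-3.139, -0.011, 2.783]
force: [0.9, -1.0, -0.3]
grip_width: 0.0834
time_s: 10.77
ee_pos: [0.4724, 0.2204, 0.2123]
eef_rot: [-3.139, -0.01, 2.783]
force: [0.9, -1.4, 0.8]
grip_width: 0.0939
time_s: 11.18
ee_pos: [0.4792, 0.3009, 0.2022]
eef_rot: [-3.139, -0.011, 2.785]
force: [-0.2, 0.3, -0.2]
grip_width: 0.0939
knob 749 [481.2 293.7] [13.9 47.7] 68.4 0.0866
unit 10232 [479.7 293.9] [111.1 123.1] 68.3 0.0448
```

View pics/w5.png

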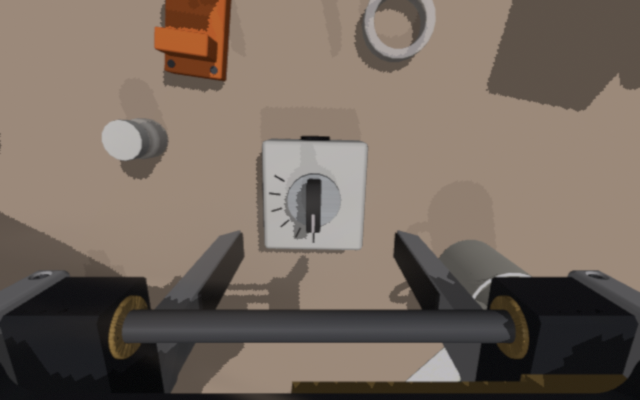

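The wrist view shows the bar knob at (314,205), its white line on the long home tick (313,235), and the other ticks fanning clockwise to the left. Next: descend and grip.

```bash
python3 -m creep '{"translation":[[2,-7.5,-25],[2,-7.5,-55],[2,-7.5,-85],[2,-7.5,-110],[2,-7.5,-121]],"yaw":[-0.02,-0.02,-0.02,-0.02,-0.02],"gripper":[60,80,100,120,120]}' 30
python3 -m creep '{"translation":[[0,0,0],[0,0,0],[0,0,0],[0,0,0],[0,0,0]],"yaw":[0,0,0,0,0],"gripper":[120,120,120,120,120]}' 30
```

```text
time_s: 11.65
ee_pos: [0.4805, 0.2905, 0.0788]
eef_rot: [-3.136, -0.013, 2.762]
force: [0.3, -0.6, -0.6]
grip_width: 0.0637
time_s: 12.07
ee_pos: [0.4811, 0.2907, 0.0801]
eef_rot: [-3.138, -0.011, 2.762]
force: [0.4, -0.1, -0.7]
grip_width: 0.0497
```

```bash
python3 -m creep '{"translation":[[0,2.8,0],[0,2.8,0],[0,2.8,0],[0,2.8,0],[0,2.8,0]],"yaw":[0,0,0,0,0],"gripper":[255,255,255,255,255]}' 30
python3 -m creep '{"translation":[[0,0,0],[0,0,0],[0,0,0],[0,0,0],[0,0,0]],"yaw":[0,0,0,0,0],"gripper":[255,255,255,255,255]}' 30
python3 -c "
from station import ctrl;o=ctrl.get_obs();print(o['moment'],o['eef_rot'],o['qpos'])"
```

```text
time_s: 12.48
ee_pos: [0.481, 0.2935, 0.0801]
eef_rot: [-3.137, -0.011, 2.762]
force: [-0.2, 0.2, -0.9]
grip_width: 0.0198
time_s: 12.9
ee_pos: [0.4814, 0.2943, 0.0801]
eef_rot: [-3.139, -0.011, 2.762]
force: [3.2, 6.0, -3.6]
grip_width: 0.0138
[ 1.21071334 -0.63398357 -0.07554195] [-3.1393585  -0.0107169   2.76231085] [ 0.48080865  0.49303962  1.61214145  0.0077051   1.04510925 -0.71461333]
```

```bash
cat > m.py <<'E'
from station import ctrl;o=ctrl.get_obs();print('Mz %.3f yaw %.3f'%(o['moment'][2],o['eef_rot'][2]),o['force'].round(1))
E
for i in 1; do
python3 -m creep '{"translation":[[0,0,0],[0,0,0],[0,0,0]],"yaw":[-0.04,-0.09,-0.14],"gripper":[255,255,255]}' 30 >/dev/null; python3 m.py
python3 -m creep '{"translation":[[0,0,0],[0,0,0],[0,0,0]],"yaw":[-0.05,-0.1,-0.14],"gripper":[255,255,255]}' 30 >/dev/null; python3 m.py
python3 -m creep '{"translation":[[0,0,0],[0,0,0],[0,0,0]],"yaw":[-0.05,-0.1,-0.14],"gripper":[255,255,255]}' 30; python3 m.py
done
```

```text
Mz 0.113 yaw 2.620 [0.8 1.1 0.8]
Mz -0.043 yaw 2.477 [ 0.4 -0.5  1.4]
time_s: 13.65
ee_pos: [0.4812, 0.294, 0.0801]
eef_rot: [-3.138, -0.011, 2.335]
force: [0.4, -0.8, 0.6]
grip_width: 0.0137
Mz 0.007 yaw 2.335 [ 0.4 -0.8  0.6]
```

First click passed: the moment rose, reversed and settled near zero.

```bash

python3 -m creep '{"translation":[[0,0,0],[0,0,0],[0,0,0]],"yaw":[-0.05,-0.1,-0.14],"gripper":[255,255,255]}' 30 >/dev/null; python3 m.py
python3 -m creep '{"translation":[[0,0,0],[0,0,0],[0,0,0]],"yaw":[-0.05,-0.1,-0.14],"gripper":[255,255,255]}' 30 >/dev/null; python3 m.py
python3 -m creep '{"translation":[[0,0,0],[0,0,0],[0,0,0]],"yaw":[-0.05,-0.1,-0.135],"gripper":[255,255,255]}' 30; python3 m.py
```

```text
Mz 0.035 yaw 2.192 [-1.4  0.8  1. ]
Mz 0.034 yaw 2.049 [-0.3 -0.4  1.4]
time_s: 14.4
ee_pos: [0.481, 0.2939, 0.0801]
eef_rot: [-3.138, -0.011, 1.912]
force: [-1.0, -0.8, 1.2]
grip_width: 0.0136
Mz -0.013 yaw 1.912 [-1.  -0.8  1.2]
```

```bash

python3 -m creep '{"translation":[[0,0,0],[0,0,0],[0,0,0]],"yaw":[-0.05,-0.1,-0.14],"gripper":[255,255,255]}' 30 >/dev/null; python3 m.py
python3 -m creep '{"translation":[[0,0,0],[0,0,0],[0,0,0]],"yaw":[-0.05,-0.1,-0.14],"gripper":[255,255,255]}' 30 >/dev/null; python3 m.py
python3 -m creep '{"translation":[[0,0,0],[0,0,0],[0,0,0]],"yaw":[-0.04,-0.08,-0.12],"gripper":[255,255,255]}' 30; python3 m.py
```

```text
Mz 0.057 yaw 1.769 [-1.2 -0.5  1.5]
Mz -0.055 yaw 1.626 [-1.1  0.4  0.6]
time_s: 15.15
ee_pos: [0.4806, 0.2938, 0.0801]
eef_rot: [-3.137, -0.011, 1.505]
force: [-0.5, 0.3, 1.3]
grip_width: 0.0136
Mz 0.024 yaw 1.505 [-0.5  0.3  1.3]
```

```bash
for i in 1 2; do python3 -m creep '{"translation":[[0,0,0],[0,0,0],[0,0,0],[0,0,0],[0,0,0]],"yaw":[0,0,0,0,0],"gripper":[255,255,255,255,255]}' 30; python3 m.py; done
python3 - <<'E'
from h import *
c=snap('scene','f'); w=snap('wrist','fw'); P=cloud(w)
d=snap('side','fs'); S=cloud(d)
m=(d['depth']>0)&(S[...,2]>.034)&(S[...,2]<.06)&(np.hypot(S[...,0]-.497,S[...,1]+.308)<.06)
print(np.median(S[m][:,2]),cv2.minAreaRect((S[m][:,:2]*1000).astype(np.float32)))
m=(d['depth']>0)&(S[...,2]>.08)&(S[...,2]<.1)&(np.hypot(S[...,0]-.55,S[...,1]+.015)<.06); print('tab',S[m].mean(0))
cv2.imwrite('pics/fwc.png',cv2.resize(cv2.imread('pics/fw.png')[100:400,170:470],(600,600)))
E
```

```text
time_s: 15.57
ee_pos: [0.4806, 0.2938, 0.0801]
eef_rot: [-3.137, -0.011, 1.505]
force: [-0.8, 0.2, 0.7]
grip_width: 0.0142
Mz 0.082 yaw 1.505 [-0.8  0.2  0.7]
time_s: 15.98
ee_pos: [0.4806, 0.2938, 0.0801]
eef_rot: [-3.137, -0.011, 1.505]
force: [-0.5, -0.0, 1.1]
grip_width: 0.0139
Mz -0.067 yaw 1.505 [-0.5 -0.   1.1]
0.040801631903299204 ((498.1162414550781, -310.1697692871094), (30.031715393066406, 39.824161529541016), 77.02580261230469)
tab [ 0.53744813 -0.0111064   0.08917239]
```

View pics/fwc.png

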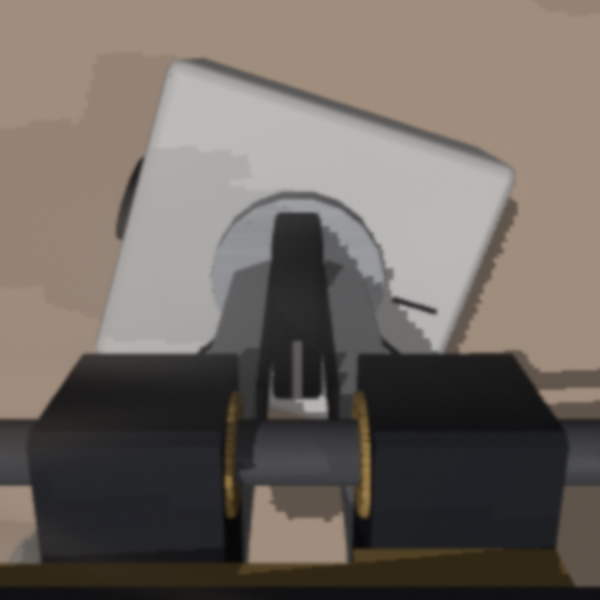

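The bar turned with the gripper: its white line at (297,370) points down the image, and the home tick at (415,305) is now 72° away. Block and jaw are unchanged, so I'm handing in.

```bash
python3 -c "
from station import ctrl;print(ctrl.hand_in())"; python3 m.py
```

```text
the job is handed in; nothing more can be done
None
the job is handed in; nothing more can be done
```

All the steps are done and the job is handed in after about 16 s of robot time. No verdict was reported.

- **Jaw:** I gripped the tab and slid the jaw 40 mm to its end stop. The last side view still had it there.
- **Block:** I lowered it into the middle of the tray until it touched the floor (6.6 N), then released it. The last side view showed its top 41 mm above the desk, near the tray centre and upright.
- **Knob:** I turned it 1.257 rad clockwise. For the first and third clicks the wrist moment clearly rose, reversed and settled near zero. The second read small and positive, without a clear reversal until the stop, so for that one I relied on the turn angle. The last wrist picture showed the bar turned with the gripper, about 72° from the home tick.
- **Hold:** At hand-in the gripper was set to 30 N, opening about 14 mm and steady. The wrist moment wavered by up to ±0.08 N m during the hold, but the tool yaw stayed at 1.505 rad.

The knob's own angle can't be read, so the 1.257 rad is inferred from the tool's turn. I didn't measure the bystanders again at the end. Nothing was seen to move and the travel moves showed no contact force.

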